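# Stack the scoring plaques and hold the reader dial at its third click

### The job

Stack the green and the red scoring plaque, in either order, squarely on top of the ivory plaque that lies on the reader's pad, edges lined up, and leave the pile where it is. Then turn the reader's spring-return dial clockwise past its first two clicks to the third (the red dot) and keep holding it there with the gripper: finish while still holding the dial, since it springs back if let go. Leave the other things on the cabinet where they are.

Things in the scene. Friction and masses are not known exactly. Their poses are not given: they have to be found in the camera images.
- green_center (a point): Green scoring plaque: flat rigid slab 76 mm long (its x axis), 46 mm wide (its y axis), 10 mm thick, about 45 g, brass inlay on its top face; this point is its centre, half-way up, its z axis points up. Starts lying on the cabinet top.
- red_center (a point): Red scoring plaque: flat rigid slab 76 mm long (its x axis), 46 mm wide (its y axis), 10 mm thick, about 45 g, brass inlay on its top face; this point is its centre, half-way up, its z axis points up. Starts lying on the cabinet top.
- ivory_center (a point): Ivory scoring plaque: flat rigid slab 76 mm long (its x axis), 46 mm wide (its y axis), 10 mm thick, about 45 g, brass inlay on its top face; this point is its centre, half-way up, its z axis points up. Starts lying loose on the reader's pad.
- pad (a point): Centre of the top face of the reader's black rubber pad, 34 mm above the cabinet top; the pad is 104 x 76 mm and stands 4 mm above the grey console, which is 120 mm (x) by 250 mm (y), 30 mm high and fixed. The axes are the console's (z up); the console's centre lies 60 mm to -y of this point and the dial's axis 125 mm to -y of it.
- dial_grip (a point): On the dial's upright axis, half-way up its grip bar, 20 mm above the console's top face (50 mm above the cabinet top). The grip bar is aluminium, 58 mm long, 14 mm wide, 24 mm tall (from 8 to 32 mm above the console), on a black disc 64 mm across and 8 mm thick. x runs along the bar towards its red pointer line, y across the bar, z up; the frame turns with the dial.
- dial (a joint): Angle of the dial, rad: 0 at rest, growing clockwise seen from above. Clicks at 0.4, 0.8 and 1.2 (third, red dot on the console; the rest position and the first two clicks have white dots); stop at 1.5. A spring returns it to 0 from any angle: about 0.05 N m at rest rising to 0.13 N m at 1.2, with a ripple of 0.03 N m at the clicks.
- abacus: Bystander: rosewood abacus lying flat, 112 x 240 mm, 22 mm high; origin under its centre.
- tankard: Bystander: pewter tankard with one handle, 84 mm across, 115 mm high; origin under its centre.
- piggy: Bystander: copper piggy bank, about 120 mm long, 105 mm high; origin under its middle.
- trinket: Bystander: black lacquer trinket box with a brass line and small knob, 114 x 154 mm, 77 mm high; origin under its centre.
- teacup: Bystander: blue ceramic teacup, 76 mm across, 65 mm high; origin under its centre.
Mind the look-alikes: they are no part of the job. What is shaped like the part that bears red_center but blue is not meant.

How it is judged (in metres and radians):
On the way, in this order (a step that is already met when the one before it is completed fails the run):
1. green and red plaque lie squarely on the ivory one on the pad, let go and at rest (((z of green_center in the frame of ivory_center between 0.007 and 0.013 m and z of red_center in the frame of ivory_center between 0.017 and 0.023 m) or (z of red_center in the frame of ivory_center between 0.007 and 0.013 m and z of green_center in the frame of ivory_center between 0.017 and 0.023 m)) and horizontal distance between each of green_center, red_center and ivory_center below 0.006 m and horizontal distance between red_center and green_center below 0.006 m and angle between the x axis of each of green_center, red_center and the x axis of ivory_center, either way round below 0.12 rad and angle between the x axis of red_center and the x axis of green_center, either way round below 0.12 rad and angle between ivory_center's own z axis and vertical below 0.06 rad and horizontal distance between ivory_center and pad below 0.02 m and contact force between each of ivory, green, red and the arm below 0.05 N and contact force between each of ivory, green, red and the fingers below 0.05 N and linear speed of each of ivory, green, red below 0.02 m/s), for 0.2 s.
2. the dial is held at its third click by the fingers, the pile still square (((z of green_center in the frame of ivory_center between 0.007 and 0.013 m and z of red_center in the frame of ivory_center between 0.017 and 0.023 m) or (z of red_center in the frame of ivory_center between 0.007 and 0.013 m and z of green_center in the frame of ivory_center between 0.017 and 0.023 m)) and horizontal distance between each of green_center, red_center and ivory_center below 0.006 m and horizontal distance between red_center and green_center below 0.006 m and angle between the x axis of each of green_center, red_center and the x axis of ivory_center, either way round below 0.12 rad and angle between the x axis of red_center and the x axis of green_center, either way round below 0.12 rad and angle between ivory_center's own z axis and vertical below 0.06 rad and horizontal distance between ivory_center and pad below 0.02 m and value of joint dial between 1.06 and 1.34 rad and contact force between the fingers and dial above 0.5 N), for 0.5 s.
At the end, for the whole second after the job is handed in: Green and red flat on ivory, either order, centres within 6 mm and edges within 0.12 rad of one another, ivory within 20 mm of the pad centre, pile still and untouched; dial between 1.06 and 1.34 rad with the fingers pressing on it (over 0.5 N) through the last second (all of step 2 and contact force between each of ivory, green, red and the arm below 0.05 N and contact force between each of ivory, green, red and the fingers below 0.05 N and linear speed of each of ivory, green, red below 0.02 m/s); the arm keeps its last pose, push and grip.
It fails at once if the abacus is pushed more than 20 mm or tipped (distance of abacus from where it was at the start of the episode above 0.02 m or angle between abacus's own z axis and vertical above 0.25 rad).
It fails at once if the tankard is pushed more than 20 mm or tipped (distance of tankard from where it was at the start of the episode above 0.02 m or angle between tankard's own z axis and vertical above 0.25 rad).
It fails at once if the piggy is pushed more than 20 mm or tipped (distance of piggy from where it was at the start of the episode above 0.02 m or angle between piggy's own z axis and vertical above 0.25 rad).
It fails at once if the trinket is pushed more than 20 mm or tipped (distance of trinket from where it was at the start of the episode above 0.02 m or angle between trinket's own z axis and vertical above 0.25 rad).
It fails at once if the teacup is pushed more than 20 mm or tipped (distance of teacup from where it was at the start of the episode above 0.02 m or angle between teacup's own z axis and vertical above 0.25 rad).
It also fails if it takes over 64 s, if anything falls off the work surface, if the arm or the gripper's body presses on something with over 40 N, if the wrist force passes 120 N, or if a joint passes its speed limit or range.

### The arm

A 6-joint arm with a two-finger parallel gripper is mounted at the origin on the work surface. World frame = base frame: x ahead of the robot, y to its left, z up, the work surface at z = 0. Lengths are in mm, angles in degrees, forces in N, time in s.
With the tool pointing down it reaches from about 325 to 850 mm from the base axis. Payload 15.5 kg.
Tool frame: the origin (TCP) lies between the finger pads; the fingertips stand 25 mm ahead of it and the grasp point (between the pads) lies 6 mm ahead of it; z points along the fingers, y is the line along which they close (so a half turn about z gives the same grasp; the last joint's range is limited). The gripper opens to 91 mm and grips with 3 to 60 N. Pads are 32 mm wide; open, the fingers measure 118 mm over their backs; the gripper's body (76 mm by 178 mm) begins 60 mm behind the grasp point.
Start: joints at [65.346, 28.281, 77.091, -0, 74.628, -5.472], TCP at [205.358, 590.3, 238.915] pointing down, gripper open.
Joint ranges: [-166.48, 166.48], [-47.26, 123.95], [12.59, 153.08], [-70.14, 250.14], [6.76, 159.57], [-176.63, 176.63]. Speed limits (degrees/s): [108.29, 108.29, 147.25, 172.46, 172.46, 172.46].

### API

Orientations are given as a 3x3 rotation matrix whose columns are the frame's x, y, z axes.
In Python, from workcell import r, camera, camera_info gives the robot as it stands. Calls block until the motion is done:
- r.reach(position, orientation): joint-space move of the TCP to a pose.
- r.movel(position, rotation=None, velocity=150, until_force=None): straight line of the TCP; rotation=None keeps the orientation; velocity is the mean speed in mm/s. With until_force (N) it stops when the force on the tool has changed by that much, and returns True; else False.
- r.movej(angles): joint-space move.
- r.set_gripper(opening, squeeze=None): finger opening in mm; squeeze is the grip in N (None keeps the last); returns when the fingers have stopped.
- r.pause(seconds).
- r.solve_ik(position, orientation): joint angles nearest the present ones, or None.
- r.get_obs(): the state.
- camera(name): name is "side" or "top"; returns the picture (400x640x3 uint8, red, green, blue); there is no depth.
- camera_info(name): a dict with "mtx" (3x3 intrinsics, pixels), "pose" (4x4, takes a point from camera to world coordinates). Camera axes: x right, y up, looking along -z (the intrinsics and any distortion apply to the point x, -y, -z); pixel columns grow to the right and rows downward; lengths in mm; the calibration is good to about 2 mm. A picture is of the moment at which its call begins. camera_info takes no time and is no camera call.
A pose or a line that the arm cannot do raises r.IKError and nothing moves.
- r.sign_off(): hands the job in; it is judged then, once.
The state is a dict: "clock": time; "joints": joint angles; "joint_vel": joint speeds; "effort": joint torques, N m; "tool_pos": TCP position; "tool_rot": TCP orientation; "wrist_force": force on the tool from outside, world axes, zero at the start; "ft_torque": the same for the moment, N m; "finger_gap": finger opening in mm; "grip_force": force on a finger pad.
Only numpy, scipy, OpenCV 4.12 (cv2) and the standard library are available. Lean on these libraries where they do the work, as an engineer would, in place of code of your own. Each camera call takes 0.05 s, during which the arm holds its last target. There are 200 camera calls.

## Working session

There is one attempt and no reset: what is moved stays moved. The work goes in short steps, each a Python script; the robot and the scene stay as the last script left them, time stands still between calls to the robot, and variables do not carry over. Pictures are saved under pics/ and viewed, at most 10 in all, crops included, and the job is handed in when it is done.

```bash
mkdir -p pics
python3 - <<'E'
from workcell import r,camera,camera_info
import cv2
for n in("top","side"):
    i=camera_info(n);print(n,i)
    cv2.imwrite(f"pics/{n}0.png",camera(n)[:,:,::-1])
o=r.get_obs();print(o["clock"],o["tool_rot"])
E
```

```text
top {'mtx': array([[382.32193496,   0.        , 320.23582865],
       [  0.        , 382.32193496, 196.31051123],
       [  0.        ,   0.        ,   1.        ]]), 'pose': array([[ 2.10729057e-02,  9.79733923e-01, -1.99191801e-01,
         3.71903477e+02],
       [-9.99764138e-01,  2.16971057e-02,  9.51118725e-04,
        -2.37574980e+00],
       [ 5.25372884e-03,  1.99124776e-01,  9.79960061e-01,
         1.16572708e+03],
       [ 0.00000000e+00,  0.00000000e+00,  0.00000000e+00,
         1.00000000e+00]])}
side {'mtx': array([[396.69701899,   0.        , 318.00121157],
       [  0.        , 396.69701899, 204.51445428],
       [  0.        ,   0.        ,   1.        ]]), 'pose': array([[ 9.41125162e-01,  2.69222901e-01, -2.04456497e-01,
         2.77669130e+02],
       [-3.37800862e-01,  7.25323061e-01, -5.99830839e-01,
        -8.40395590e+02],
       [-1.31911856e-02,  6.33581476e-01,  7.73563511e-01,
         1.12449151e+03],
       [ 0.00000000e+00,  0.00000000e+00,  0.00000000e+00,
         1.00000000e+00]])}
0.1 [[-9.44478218e-01  3.28573769e-01 -4.17031103e-04]
 [ 3.28574025e-01  9.44477721e-01 -9.71876541e-04]
 [ 7.45434482e-05 -1.05494181e-03 -9.99999441e-01]]
```

View pics/top0.png

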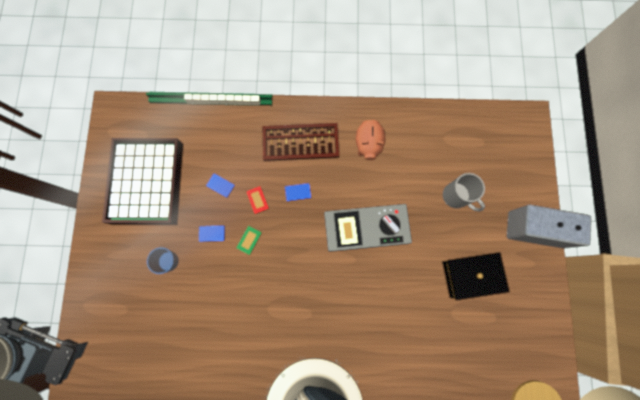

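View pics/side0.png

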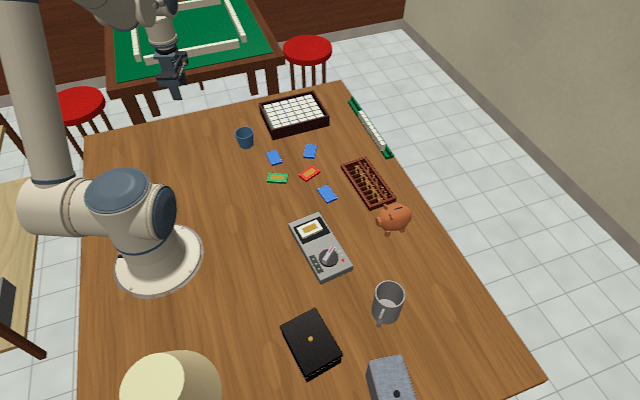

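The top view shows red (257,200), green (249,240), the console with ivory at (347,230) and the dial at (390,224). The side view agrees: green (277,178), red (309,174), ivory (311,229), dial (329,257). Next I'll rectify both views to metric planes.

```bash
cat > h.py <<'E'
import numpy as np,cv2
from workcell import r,camera,camera_info
def P(n):
    i=camera_info(n);E=np.linalg.inv(i["pose"])[:3];E=np.diag([1,-1,-1])@E
    return i["mtx"]@E
def ortho(n,img,z,x0,x1,y0,y1,s):
    # output: up=+x, left=+y, s px/mm
    p=P(n);H=np.c_[p[:,0],p[:,1],p[:,2]*z+p[:,3]]
    A=np.array([[0,-1/s,x1],[-1/s,0,y1],[0,0,1]])  # (col,row)->x,y
    W,Hh=int((y1-y0)*s),int((x1-x0)*s)
    return cv2.warpPerspective(img,H@A,(W,Hh),flags=cv2.INTER_CUBIC|cv2.WARP_INVERSE_MAP)
def back(n,px,z):
    p=P(n);H=np.c_[p[:,0],p[:,1],p[:,2]*z+p[:,3]]
    return cv2.perspectiveTransform(np.float64(px).reshape(-1,1,2),np.linalg.inv(H)).reshape(-1,2)
def Rd(a): # tool down, tool y axis (closing) along angle a (deg)
    a=np.radians(a);y=np.array([np.cos(a),np.sin(a),0]);z=np.array([0,0,-1.]);return np.c_[np.cross(y,z),y,z]
E
cat > see.py <<'E'
from h import *
R={n:cv2.imread(f"pics/{n}0.png") for n in("top","side")}
for n in R: print(n,back(n,{"top":[(257,200),(249,240),(347,230),(390,224)],"side":[(309,174),(277,178),(311,229),(329,257)]}[n],10).round())
for n,im in R.items():
    hsv=cv2.cvtColor(im,cv2.COLOR_BGR2HSV);S=hsv[...,1]>120;h=hsv[...,0]
    V=hsv[...,2]>70
    for c,m in dict(red=((h<6)|(h>172)),green=((h>45)&(h<80))).items():
        m=(m&S&V).astype('uint8')
        cs,_=cv2.findContours(m,cv2.RETR_EXTERNAL,cv2.CHAIN_APPROX_NONE)
        for k in cs:
            b=cv2.boundingRect(k); w=back(n,k.astype(float),10)
            (cx,cy),(a,bb),ang=cv2.minAreaRect(w.astype('float32'))
            if 40<max(a,bb)<110 and 25<min(a,bb)<70 : print(n,c,b,cx,cy,a,bb,ang)
E
python3 see.py
```

```text
top [[ 591.  191.]
 [ 468.  208.]
 [ 504.  -87.]
 [ 526. -218.]]
side [[ 591.  180.]
 [ 469.  203.]
 [ 513.  -71.]
 [ 531. -198.]]
top red (247, 186, 22, 28) 592.4071044921875 190.84890747070312 77.52601623535156 47.278499603271484 23.306703567504883
top green (238, 227, 22, 27) 468.0003356933594 209.55072021484375 41.24266052246094 70.09679412841797 64.97844696044922
side red (299, 165, 21, 17) 593.197509765625 185.1604766845703 79.43981170654297 50.99884033203125 23.299297332763672
side green (267, 173, 21, 11) 469.1983947753906 203.01028442382812 50.08359146118164 73.92109680175781 63.031524658203125
```

Run:
```python
from h import *
R={n:cv2.imread(f"pics/{n}0.png") for n in("top","side")}
def tile(z,b,s,f):
    o=[]
    for n in R:
        g=ortho(n,R[n],z,*b,s)
        for x in range(-1000,1000,20):
            if b[0]<x<b[1]: cv2.line(g,(0,int((b[1]-x)*s)),(8 if x%100 else 25,int((b[1]-x)*s)),(255,255,0),1)
        for y in range(-1000,1000,20):
            if b[2]<y<b[3]: cv2.line(g,(int((b[3]-y)*s),0),(int((b[3]-y)*s),8 if y%100 else 25),(255,255,0),1)
        o.append(g)
    cv2.imwrite(f,np.hstack(o) if o[0].shape[0]>=o[0].shape[1] else np.vstack(o))
tile(10,(420,660,120,280),2.5,"pics/plq.png")
tile(44,(440,590,-270,-20),2,"pics/con44.png")
tile(30,(440,590,-270,-20),2,"pics/con30.png")
```

```text
(no output)
```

View pics/plq.png

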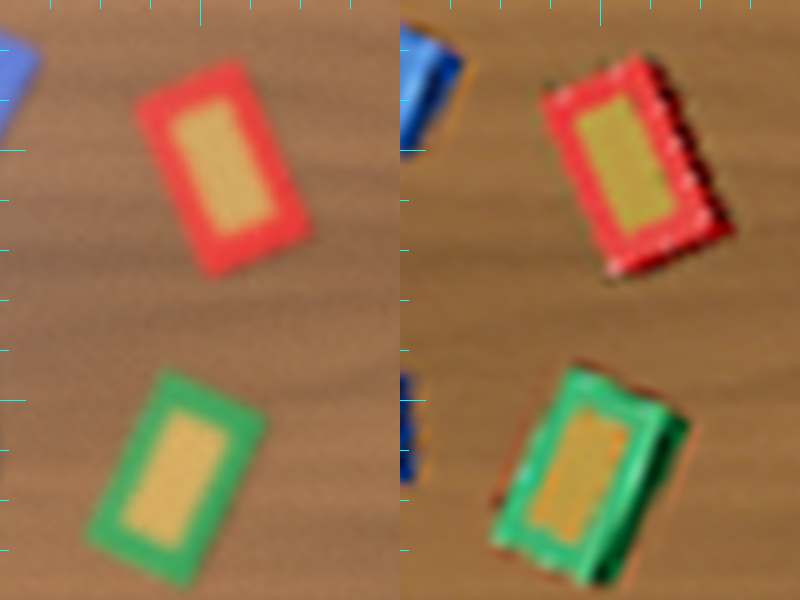

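View pics/con44.png

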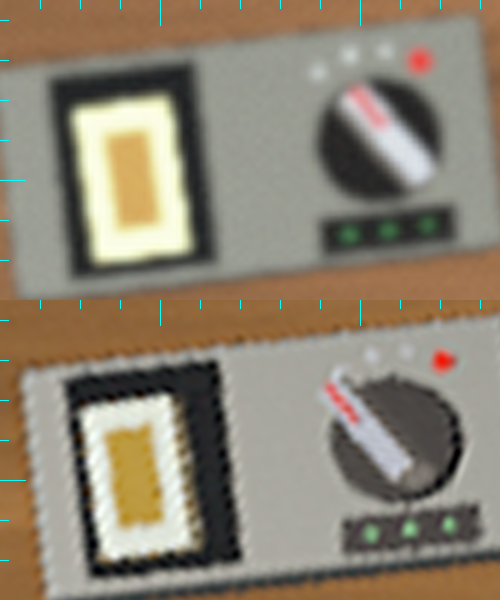

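Positions (top and side averaged): red (593,190) at 23°, green (469,209) at −25°, ivory (501,−87) at 7.5°, pad (506,−88.5). The dial axis is at (521.4,−212) with its bar at 41°, matching the first white dot. The red dot is at about −28°.

```bash
cat >> h.py <<'E'
def go(x,y,z,a):
    """joint move, choosing the half turn with the smaller last-joint travel"""
    c=[]
    for k in(a,a+180):
        q=r.solve_ik([x,y,z],Rd(k))
        if q is not None: c.append((abs(q[5]-r.get_obs()["joints"][5])+ (1000 if abs(q[5])>170 else 0),k))
    k=min(c)[1]; r.reach([x,y,z],Rd(k)); return k
def st(m):
    o=r.get_obs();print(m,"t",round(o["clock"],2),"gap",round(o["finger_gap"],2),"F",np.round(o["wrist_force"],1),"j6",round(o["joints"][5],1),"p",np.round(o["tool_pos"],1))
E
cat > pick.py <<'E'
from h import *
def stack(x,y,a,z,name):
    go(x,y,120,a+90); r.set_gripper(66)
    r.movel([x,y,28]); st("down"); r.set_gripper(30,15); st(name+" gripped")
    r.movel([x,y,150],velocity=250)
    go(IV[0],IV[1],150,IV[2]+90)
    r.movel([IV[0],IV[1],z+28+6],velocity=200); r.movel([IV[0],IV[1],z+28+.7],velocity=30); st("over"); r.set_gripper(64); st("released")
    r.movel([IV[0],IV[1],150],velocity=250)
IV=(501.2,-86.6,7.5)
E
python3 - <<'E'
from pick import *
stack(593.3,190.3,23.3,44,"red")
go(469.3,209.4,150,65)
cv2.imwrite("pics/t1.png",camera("top")[:,:,::-1]);cv2.imwrite("pics/s1.png",camera("side")[:,:,::-1])
R={n:cv2.imread(f"pics/{n[0]}1.png") for n in("top","side")}
cv2.imwrite("pics/c1.png",np.vstack([ortho(n,R[n],54,440,590,-270,-20,2) for n in R]))
E
```

```text
down t 3.49 gap 65.92 F [ 1.2 -0.8  1. ] j6 79.0 p [593.6 190.4  28.4]
red gripped t 3.93 gap 46.25 F [-1.6 -0.4  6.3] j6 79.0 p [593.6 190.4  28.5]
over t 6.53 gap 45.76 F [-0.1  0.3 -0.3] j6 66.0 p [501.5 -86.6  73.2]
released t 7.02 gap 63.89 F [0.4 1.1 0.1] j6 66.0 p [501.2 -86.6  72.7]
```

View pics/c1.png

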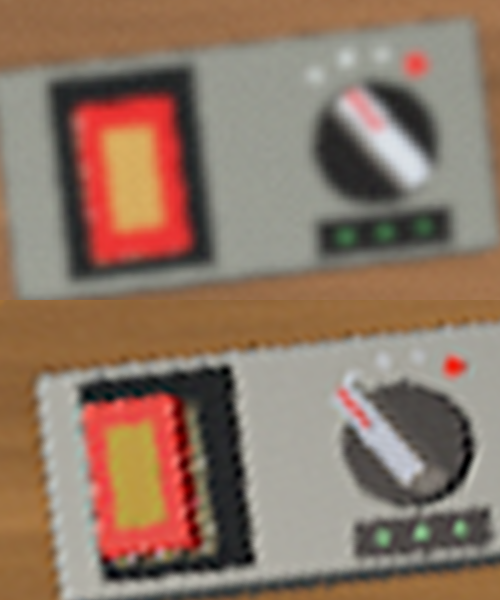

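Red sits on ivory: inlay at (134,178) in the top crop, against (131,179) for ivory earlier, so it lines up. Next is green, then a gentle squaring of the pile along both axes.

Run:
```python
from pick import *
stack(469.3,209.4,-25.3,54,"green")
x,y,a=IV
r.set_gripper(90)
go(x,y,120,a); r.movel([x,y,61]); st("len down")
r.set_gripper(60,6); st("len squeezed"); r.set_gripper(90); r.movel([x,y,100])
go(x,y,100,a+90); r.set_gripper(66); r.movel([x,y,61]); r.set_gripper(30,6); st("wid squeezed"); r.set_gripper(66); r.movel([x,y,150])
go(521.4,-212,150,131); st("at dial")
cv2.imwrite("pics/t2.png",camera("top")[:,:,::-1]);cv2.imwrite("pics/s2.png",camera("side")[:,:,::-1])
R={n:cv2.imread(f"pics/{n[0]}2.png") for n in("top","side")}
cv2.imwrite("pics/c2.png",np.vstack([ortho(n,R[n],64,440,590,-270,-20,2) for n in R]))
```

```text
down t 9.98 gap 66.28 F [-0.2 -1.   0.2] j6 132.7 p [469.7 209.5  28.6]
green gripped t 10.43 gap 45.61 F [ 0.4 -0.9  7.8] j6 132.7 p [469.6 209.5  28.6]
over t 12.99 gap 45.84 F [-0.2  0.2 -0.3] j6 66.0 p [501.4 -86.6  83.2]
released t 13.47 gap 63.78 F [-0.1  1.3 -0.1] j6 66.0 p [501.2 -86.6  82.7]
len down t 16.48 gap 90.15 F [-0.  -0.2 -0.3] j6 155.9 p [501.1 -86.6  60.8]
len squeezed t 16.84 gap 75.96 F [0.2 0.5 2.1] j6 156.0 p [501.3 -86.6  61.1]
wid squeezed t 20.55 gap 46.29 F [ 0.3 -0.4  1.7] j6 66.0 p [501.3 -86.6  61.1]
at dial t 22.61 gap 65.92 F [ 0.6  0.2 -0.2] j6 20.9 p [ 520.9 -211.3  149.2]
```

View pics/c2.png

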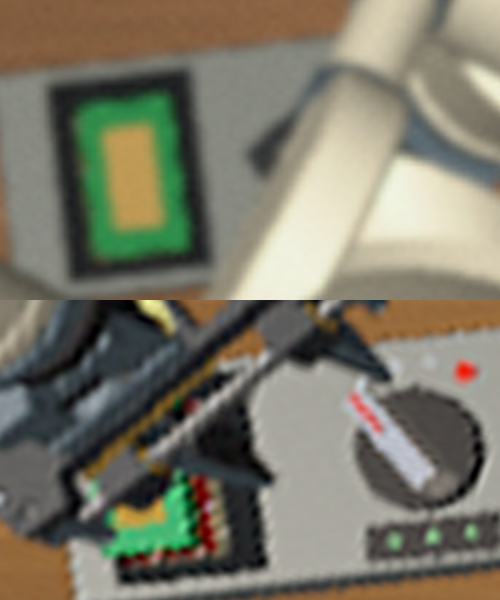

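Top view: green sits squared on the pile, with its inlay at (134,176). The squeeze gaps of 76.0 and 46.3 mm confirm the alignment in both directions. Now the dial.

Run:
```python
from h import *
p=[521.4,-212,65]
r.set_gripper(45)
print(r.movel(p,velocity=80,until_force=15)); st("down")
r.set_gripper(8,35); st("grip"); print(r.get_obs()["grip_force"])
R=r.get_obs()["tool_rot"];a=np.degrees(np.arctan2(R[1,1],R[0,1]));print(a)
for d in range(10,71,10): r.reach(p,Rd(a-min(d,69.5)))
r.pause(.7); st("turned"); o=r.get_obs();R=o["tool_rot"]
print(np.degrees(np.arctan2(R[1,1],R[0,1])),o["grip_force"],o["ft_torque"])
cv2.imwrite("pics/t3.png",camera("top")[:,:,::-1]);cv2.imwrite("pics/s3.png",camera("side")[:,:,::-1])
s=ortho("side",cv2.imread("pics/s3.png"),62,440,590,-270,-20,2)
t=ortho("top",cv2.imread("pics/t3.png"),64,440,590,-270,-20,2)
cv2.imwrite("pics/c3.png",np.vstack([t,s]))
```

```text
False
down t 24.45 gap 44.76 F [ 0.6 -0.4  0.1] j6 20.8 p [ 521.7 -212.2   65.5]
grip t 25.03 gap 13.69 F [-3.   3.8  4.7] j6 20.8 p [ 521.  -211.5   65.1]
34.99894738197327
-48.99932112176123
turned t 27.77 gap 13.66 F [-3.3  3.   5.6] j6 90.2 p [ 521.  -211.7   65.1]
-118.39730651730444 34.99799966812134 [0.50155622 0.69085739 0.12234614]
```

View pics/c3.png

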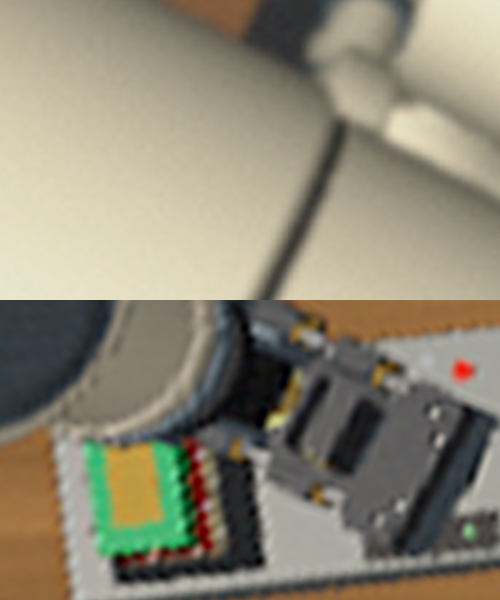

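The side view shows the pile still square (green inlay at (132,485)) and clear of the gripper. The fingers hold the bar with a 13.7 mm gap, and 0.12 N m of spring torque fits the third click.

```bash
python3 -c "
from h import *
print(r.sign_off())"
```

```text
the job is handed in; nothing more can be done
None
```

I handed the job in at about 28 s with red then green stacked squarely on ivory and the gripper still holding the dial at about 1.2 rad, the third click; that angle is from gripper rotation and spring torque, as the arm hid the dial, and no verdict came back.

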